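# Code and unload a spice jar

## Task

Set the coding stand to the orange blend: turn its wheel by the upright black post until the orange sector fills the window in the hood. Then press the red ejector lever fully down so that the jar rises out of the nest, lift the jar out and stand it upright on the floor of the orange tray, setting it down rather than dropping it. Leave the wheel on orange and the other jars, the lids and the scoop where they are.

Things in the scene. Friction and masses are not known exactly. Their poses are not given: they have to be found in the camera images.
- stand: Fixed grey stand, 230 x 360 mm, base plate 30 mm high. Origin on the table between wheel and nest; its -x side faces the robot, yaw within 0.25. Wheel axis at (0, +100 mm) in its frame, white nest block (104 x 104 mm, top 104 mm up) at (0, -100 mm). A dark hood (68 mm wide, 58 to 62 mm up) covers the wheel's far (+x) rim, from 48 mm to 114 mm beyond the wheel axis.
- wheel (a joint): Angle of the flat wheel (180 mm diameter, upright axis, face 48 mm above table, nine 40-degree coloured sectors, one orange; 48 mm wide hub to 65 mm). Rad, counter-clockwise from above; 0 = orange centred in the window, fills it within 0.1. Stops at -0.5, 2.1. Starts at 0.6 to 1.7, so turn it clockwise. Takes about 2 N at the post and stays where left.
- post_top (a point): Centre of the top of the wheel's upright black post: 20 mm diameter, top 95 mm above the table (47 mm above the wheel's face), 68 mm from the wheel's axis. It turns with the wheel; its direction from the axis is 2.27 rad + wheel, counter-clockwise from the stand's +x. It stays on the side away from the hood.
- sector (a point): Centre of the outer part of the orange sector on the wheel's face, 72 mm from the wheel's axis; it lies under the window when the wheel is right.
- window (a point): Centre of the window, a 24 mm (along the stand's x) by 28 mm opening with a white frame in the hood, 72 mm beyond the wheel's axis (+x), 60 mm above the table.
- lever (a joint): Angle of the red ejector lever, radians: 0 up, 0.6 fully pressed (stop). Pressing it raises the lift plate under the jar, 40 mm at 0.6. It takes about 8 to 10 N at the pad, and stays where it is left; it does not spring back.
- lever_pad (a point): Centre of the upper face of the lever's red pad (36 x 44 mm), in front (-x) of the nest block. Hinge: along the stand's y, at (-60 mm, -100 mm) of the stand, 85 mm up, 66 mm from the pad. The face starts 109 mm above the table and is about 70 mm above it when fully down.
- nest (a point): Centre of the nest's round mouth (66 mm diameter) in the top of the white block, 104 mm above the table.
- jar: The jar in the nest: amber, 90 mm tall, body 60 mm diameter, label with orange stripe, 0.15 to 0.3 kg. Silver lid 56 mm diameter on the top 22 mm, over a 48 mm neck (63 to 68 mm up) and a sloping shoulder from 54 mm. One rigid piece. Origin at the centre of its underside, z up. Seated, its lid top is 2 mm below the block's top; raised, 38 mm above.
- orange_tray: Fixed orange tray 200 (its x) x 110 (its y) x 35 mm, walls and floor 4 mm. Origin at the centre of its underside. Another jar stands in the half on its own +x side (centre at x +45 mm); the half on its -x side, centred at x -45 mm, is free. It may be to the left or to the right of the stand.
- green_tray: Fixed green tray of the same size and form on the other side; not to be used.
- jar_b: Jar like the first, standing in the orange tray; leave it. Origin at the centre of its underside.
- jar_c: Jar with green stripe, standing in the green tray; leave it. Origin at the centre of its underside.
- jar_d: Open jar without lid, 80 mm tall, 60 mm diameter, on the table near the robot; leave it. Origin at the centre of its underside.
- lids: Stack of three silver lids, 56 mm diameter, 45 mm high, in the green tray; leave it. Origin under its centre.
- scoop: Steel scoop 165 mm long, 26 mm high, on the table near the robot; leave it. Origin on the table below where blade and handle meet; blade along +x.

How it is judged:
On the way, in this order (a step that is already met when the one before it is completed fails the run):
1. the orange sector fills the window (wheel within 0.1 rad of 0, at rest) (value of joint wheel between -0.1 and 0.1 rad and velocity of joint wheel between -0.1 and 0.1 rad/s), for 0.2 s.
2. the lever is pressed down and the jar has risen in the nest, the wheel still on orange (value of joint lever above 0.5 rad and z of jar in the frame of stand above 0.042 m and value of joint wheel between -0.1 and 0.1 rad), for 0.2 s.
3. the jar is lifted clear out of the nest (z of jar in the frame of stand above 0.11 m and contact force between the fingers and jar above 0.5 N), for 0.1 s.
At the end, for the whole second after the job is handed in: The wheel is within 0.1 rad of orange centred in the window, and the jar stands at rest on the floor of the orange tray, upright within 0.1 rad, let go (value of joint wheel between -0.1 and 0.1 rad and x of jar in the frame of orange_tray between -0.09 and 0.09 m and y of jar in the frame of orange_tray between -0.05 and 0.05 m and z of jar in the frame of orange_tray below 0.009 m and angle between jar's own z axis and vertical below 0.1 rad and linear speed of jar below 0.02 m/s); the robot touches nothing.
It fails at once if a bystander (jar_b, jar_c, jar_d, lids, scoop) is moved more than 25 mm or tipped (distance of any of jar_b, jar_c, jar_d, lids, scoop from where it was at the start of the episode above 0.025 m or angle between any of jar_b, jar_c, jar_d, lids, scoop's own z axis and vertical above 0.3 rad).
It fails at once if the jar is tipped over (more than 0.6 rad) (angle between jar's own z axis and vertical above 0.6 rad).
It fails at once if the jar is let go more than 25 mm above the orange tray's floor (horizontal distance between jar and orange_tray below 0.1 m and z of jar in the frame of orange_tray above 0.03 m and contact force between the fingers and jar below 0.2 N).
It also fails if it takes over 64 s, if anything falls off the work surface, if the arm or the gripper's body presses on something with over 40 N, if the wrist force passes 120 N, or if a joint passes its speed limit or range.

## Robot

A 6-joint arm with a two-finger parallel gripper is mounted at the origin on the work surface. World frame = base frame: x ahead of the robot, y to its left, z up, the work surface at z = 0. Lengths are in m, angles in rad, forces in N, time in s.
With the tool pointing down it reaches from about 0.4 to 0.825 m from the base axis. Payload 7 kg.
Tool frame: the origin (TCP) lies midway between the tips of the shut fingers; the grasp point (between the pads) lies behind it (tcp_to_grasp is the x of the grasp point in the tool frame, in m); x points along the fingers, y is the direction in which the jaws open and shut, and the axes are right-handed (so a half turn about x gives the same grasp; the last joint's range is limited). The gripper opens to 85 mm and grips with 20 to 120 N. Pads are 22 mm wide; open, the fingers measure 114 mm over their backs; the gripper's body (76 mm by 85 mm) begins 54 mm behind the grasp point. The pads swing forward as they close: fully open they stand 13 mm farther back than shut.
Start: joints at [-0.85, 0.359, 0.012, 0, -1.224, -0.288], TCP at [0.283, -0.613, 0.206] pointing down, gripper open.
Joint ranges: [-3.07, 3.07], [-1.43, 2.12], [-1.02, 1.25], [-3.03, 1.67], [-3.05, -0], [-3.03, 3.03]. Speed limits (rad/s): [2.39, 2.39, 3.01, 3.14, 3.14, 3.14].

## Interface

Orientations are given as a unit quaternion [w, x, y, z].
In Python, from cell import state, get_image, job_done, tcp_to_grasp gives the robot as it stands.
- The arm moves only by the shell command python3 -m handwheel 'ROWS'. ROWS is JSON, one flat list of numbers, 5 for each row, row after row: the shift along the tool's x, y, z in cm, then the turn about the tool's x in degrees, then the gripper's target within -1 to 1 (fully open at 1, half-way at 0, shut at -1). A call has 1 to 5 rows; each row shifts and turns the commanded pose from where the row before left it, along the tool's axes as they then stand; what a row does not reach is not made up. A row lasts 1/12 s, in which the tool goes at most 41.7 mm and 7.16 degrees, less where a joint would pass 70% of its speed; a pose out of reach is approached as far as the arm can. A call is refused whole if a number of a shift passes 4.17 or a number of a turn 7.16, either way. A call with a gripper value outside its range is refused whole. The fingers move at their own pace and stop on an object; the grip force is fixed at half the most. Time passes only in rows, so rows that do not move let the fingers close. It gives the time, the measured TCP pose, the force and the opening at its end, in the units of the state.
- state(): the state, without advancing time (a new reading comes with each control period).
- get_image(name): name is "scene" or "top" or "wrist"; returns a dict with "pixels" (384x512x3 uint8, red, green, blue), "fx", "fy", "cx", "cy" (pixels), "T" (4x4, takes a point from camera to world coordinates). Camera axes: x right, y up, looking along -z (the intrinsics and any distortion apply to the point x, -y, -z); pixel columns grow to the right and rows downward; lengths in m; the calibration is good to about 2 mm. A picture is of the moment at which its call begins. There is no depth.
- job_done(): hands the job in, once; it reports no verdict.
The state is a dict: "t": time; "joints": joint angles; "qd": joint speeds; "effort": joint torques, N m; "eef_pos": TCP position; "ee_rot": TCP orientation; "wrist_force": force on the tool from outside, world axes, zero at the start; "wrist_torque": the same for the moment, N m; "width": opening from 0.0 (shut) to 1.0 (fully open).
Only numpy, scipy, OpenCV 4.12 (cv2) and the standard library are available. Lean on these libraries where they do the work, as an engineer would, in place of code of your own. Each camera call takes 0.05 s, during which the arm holds its last target. There are 200 camera calls.

## Working session

There is one attempt and no reset: what is moved stays moved. The work goes in short steps, Python scripts to look and compute and a shell command to move; the robot and the scene stay as the last step left them, time stands still between calls to the robot, and variables do not carry over. Pictures are saved under pics/ and viewed, about 8 in all and at most 12, crops included, and the job is handed in when it is done.

```bash
ls; mkdir -p pics
python3 - <<'E'
from cell import *
import cv2,numpy as np
print(state(), tcp_to_grasp)
for n in ("scene","top"):
    im=get_image(n); np.savez(f'{n}.npz',**im)
    print(n,im['fx'],im['fy'],im['cx'],im['cy'],im['T'].tolist() if hasattr(im['T'],'tolist') else im['T'],[k for k in im])
    cv2.imwrite(f'pics/{n}0.png',cv2.resize(im['pixels'][...,::-1],(800,600),interpolation=cv2.INTER_CUBIC))
E
```

```text
pics
{'t': 0.0, 'joints': array([-8.49884893e-01,  3.59384321e-01,  1.10402318e-02, -3.44442592e-04,
       -1.22411598e+00, -2.88102911e-01]), 'qd': array([ 0.00172859,  0.00041181, -0.00067964,  0.00052492,  0.00011083,
       -0.00164343]), 'effort': array([-9.89604923e-04, -5.83319128e+01,  2.93411243e+01,  6.93662167e+00,
       -6.10433970e-03,  1.73073170e-05]), 'eef_pos': array([ 0.28285091, -0.61228337,  0.20485831]), 'ee_rot': array([ 0.69043866, -0.15121852,  0.69080686,  0.15235909]), 'wrist_force': array([ 0.52383153,  0.26099457, -0.22369942]), 'wrist_torque': array([-0.01373152,  0.01537425,  0.01013481]), 'width': 1.0011571477416559} -0.0187
scene 416.46605081830126 416.46605081830126 250.58250257243 193.70598913424584 [[-0.6304625304562075, -0.5389858762839655, 0.5585796477290961, 1.144866898374802], [0.7761629723253157, -0.4290454467124667, 0.4620509117472127, 0.5056048941161433], [-0.009382861071454314, 0.7248546266815887, 0.6888379577929834, 0.8651933354093111], [0.0, 0.0, 0.0, 1.0]] ['pixels', 'fx', 'fy', 'cx', 'cy', 'T']
top 381.10671910605043 381.10671910605043 249.19150731629193 190.8198578123088 [[-0.010653738353103882, 0.9932443330045387, -0.11555168892522887, 0.4261424351231969], [-0.9998561800378742, -0.009056527043487212, 0.014338708379100746, 0.006919448668183573], [0.01319534384447458, 0.11568783113309646, 0.9931979705116933, 1.0138482562766087], [0.0, 0.0, 0.0, 1.0]] ['pixels', 'fx', 'fy', 'cx', 'cy', 'T']
```

View pics/top0.png

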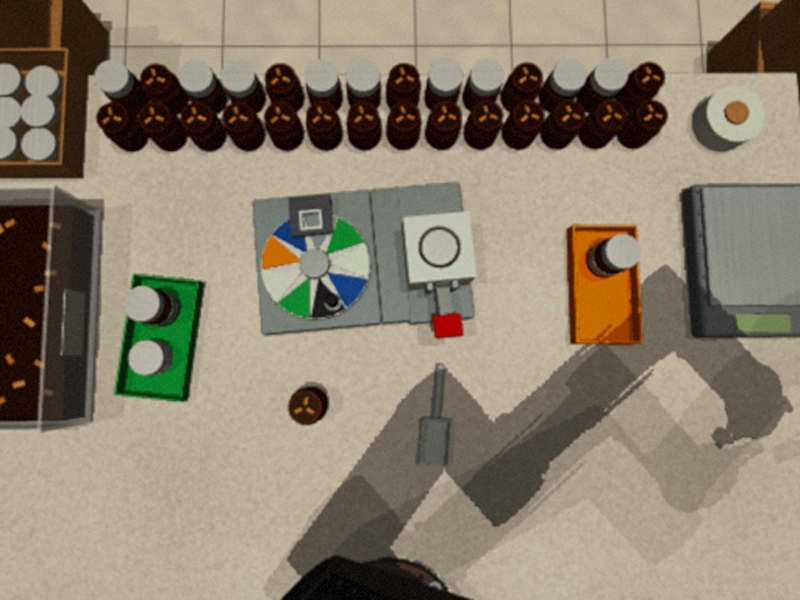

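View pics/scene0.png

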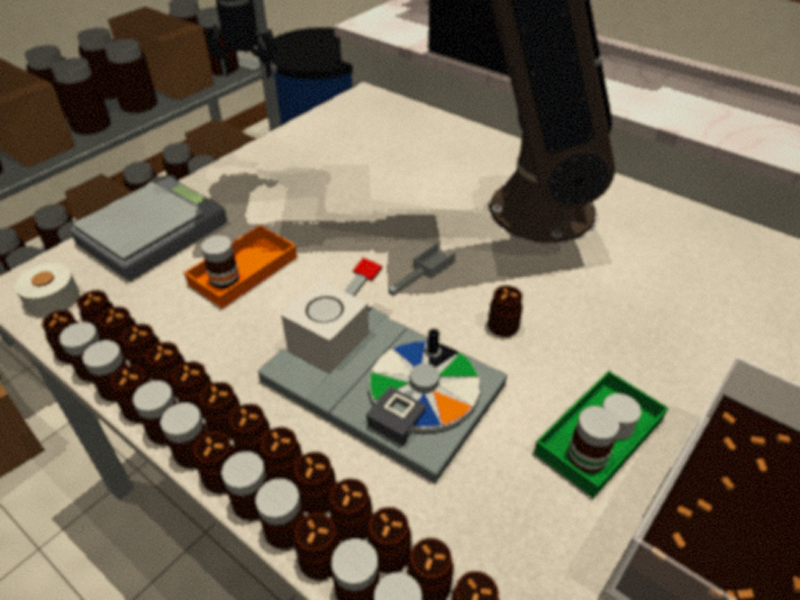

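The top view (800x600) shows the hub at (314,262), the orange sector on the left at (280,252), the post near (335,298) and the nest lid at (438,246). The red pad is at (448,325). The orange tray is on the right, with jar_b in its far half and the near half free. The scene view agrees: the black post top is at (433,333).

```bash
cat > h.py <<'E'
import cv2,numpy as np
from scipy.spatial.transform import Rotation as R
def ray(im,u,v):
    T=im['T']; d=T[:3,:3]@np.array([(u-im['cx'])/im['fx'],-(v-im['cy'])/im['fy'],-1]); return T[:3,3],d
def onz(im,u,v,z):
    o,d=ray(im,u,v); return (o+d*(z-o[2])/d[2])
def proj(im,p):
    q=im['T'][:3,:3].T@(np.asarray(p)-im['T'][:3,3]); return np.array([im['cx']+im['fx']*q[0]/-q[2],im['cy']-im['fy']*q[1]/-q[2]])
def rot(q): return R.from_quat(np.r_[q[1:],q[0]]).as_matrix()
def blobs(px,lo,hi,amin=20):
    m=cv2.inRange(cv2.cvtColor(px,cv2.COLOR_RGB2HSV),lo,hi)
    n,l,s,c=cv2.connectedComponentsWithStats(m); return [(c[i],s[i],l==i) for i in range(1,n) if s[i][4]>=amin]
E
python3 - <<'E'
from h import *
im=dict(np.load('top.npz')); px=im['pixels']
for nm,lo,hi in (('red',(0,180,110),(4,255,255)),('orange',(5,180,120),(18,255,255))):
    for c,s,m in blobs(px,lo,hi):
        print(nm,c.round(1),s)
k=1.5625
g=cv2.cvtColor(px,cv2.COLOR_RGB2GRAY)
for nm,(x,y),z in (('hub',(314,262),.065),('lid',(438,246),.102)):
    x/=k;y/=k
    c=cv2.HoughCircles(cv2.resize(g[int(y)-22:int(y)+22,int(x)-22:int(x)+22],None,fx=6,fy=6,interpolation=cv2.INTER_CUBIC),cv2.HOUGH_GRADIENT,1.5,100,param1=80,param2=20,minRadius=40,maxRadius=100)
    if c is not None:
        u,v,r=c[0][0]/6; u+=int(x)-22;v+=int(y)-22; print(nm,u,v,r,onz(im,u,v,z))
b=px[130:225,155:320]
cv2.imwrite('pics/c1.png',cv2.resize(b[...,::-1],(800,461),interpolation=cv2.INTER_CUBIC))
E
```

```text
red [286.2 208. ] [277 201  19  15 244]
orange [35.6 10.8] [33  5  7 12 32]
orange [467.5  71.9] [465  68   7  10  26]
orange [383.6 187.8] [ 366  144   45   76 2087]
orange [176.7 162.7] [168 151  23  21 269]
orange [408.2 184.8] [407 169   3  34  53]
orange [ 18.2 205.7] [ 15 203   7   6  24]
orange [ 11.6 245.4] [  8 244   8   4  24]
hub 201.125 167.875 9.091666 [0.59585269 0.11374455 0.065     ]
lid 280.875 158.125 12.991666 [ 0.61170616 -0.0842854   0.102     ]
```

View pics/c1.png

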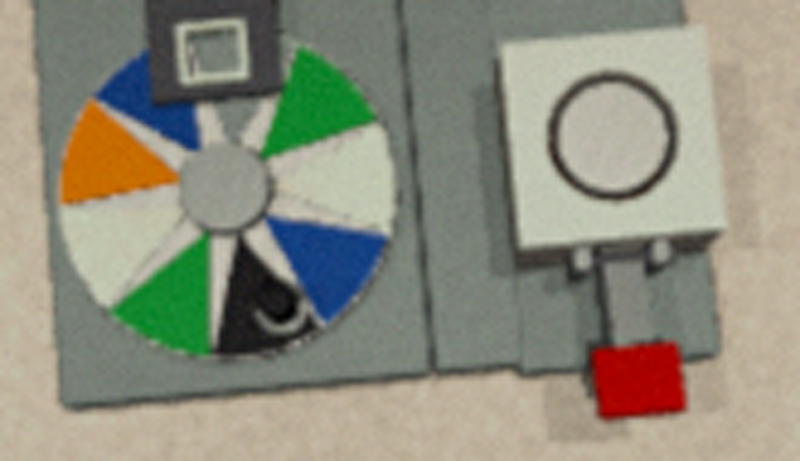

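The crop shows the hub at (226,187), the lid at (613,136), the black post top near (281,298) and the red pad at (639,380). Next I'll work out the geometry.

Run:
```python
from h import *
im=dict(np.load('top.npz')); px=im['pixels']
hub=onz(im,201.3,168.2,.065)[:2]; nest=onz(im,281.1,158.1,.103)[:2]
d=hub-nest; ey=d/np.linalg.norm(d); ex=np.array([ey[1],-ey[0]]); yaw=np.arctan2(ex[1],ex[0]); O=(hub+nest)/2
S=lambda x,y:O+x*ex+y*ey
print('O',O,'yaw',yaw,'hub-nest',np.linalg.norm(d),'hub',S(0,.1),'nest',S(0,-.1),'pad nominal',S(-.122,-.1),'pad seen',onz(im,286.2,208.0,.109))
p=onz(im,155+281/4.848,130+298/4.848,.095)[:2]-S(0,.1); a=np.arctan2(p[1],p[0])-yaw
print('post r',np.hypot(*p),'wheel',(a-2.27)%(2*np.pi), p+S(0,.1))
c=onz(im,176.7,162.7,.048)[:2]-S(0,.1); print('orange r',np.hypot(*c),'wheel',np.arctan2(c[1],c[0])-yaw)
for w in (1.3,1.0,.7,.35,0): 
    b=2.27+w+yaw; print('post@',w,S(0,.1)+.068*np.array([np.cos(b),np.sin(b)]))
# tray: rim outline
m=sum(b[2] for b in blobs(px,(5,150,60),(18,255,255),15) if b[0][0]>355 and b[0][0]<420 and b[0][1]>130).astype(np.uint8)
m=cv2.morphologyEx(m,cv2.MORPH_CLOSE,np.ones((5,5)))
pts=cv2.findNonZero(m); r=cv2.minAreaRect(pts); print(r, [ (q.round(1).tolist(),onz(im,*q,.035).round(3).tolist()) for q in cv2.boxPoints(r)])
T=rot(__import__('cell').state()['ee_rot']); print('tool axes cols\n',T.round(3))
cv2.imwrite('pics/tray.png',cv2.resize(px[130:230,350:430][...,::-1],None,fx=6,fy=6,interpolation=cv2.INTER_CUBIC))
```

```text
O [0.60328939 0.01428311] yaw 0.08333453161239057 hub-nest 0.1987254637401221 hub [0.59496558 0.11393608] nest [ 0.6116132  -0.08536986] pad nominal [ 0.49003658 -0.09552491] pad seen [ 0.48942994 -0.09382979  0.109     ]
post r 0.07059927926368878 wheel 1.2657142717059298 [0.53226165 0.08149421]
orange r 0.06682534906550879 wheel 1.2160010362050857
post@ 1.3 [0.53567687 0.0806367 ]
post@ 1.0 [0.52848427 0.09964498]
post@ 0.7 [0.52723025 0.11992984]
post@ 0.35 [0.53339211 0.14279275]
post@ 0 [0.54702003 0.16215666]
((386.3162841796875, 181.90736389160156), (77.2981948852539, 46.043182373046875), 87.70938873291016) [([361.79998779296875, 144.1999969482422], [0.661, -0.305, 0.035]), ([407.79998779296875, 142.39999389648438], [0.665, -0.427, 0.035]), ([410.8999938964844, 219.60000610351562], [0.462, -0.423, 0.035]), ([364.8999938964844, 221.39999389648438], [0.458, -0.304, 0.035])]
tool axes cols
 [[-0.001 -0.419  0.908]
 [ 0.001  0.908  0.419]
 [-1.     0.001 -0.   ]]
```

View pics/tray.png

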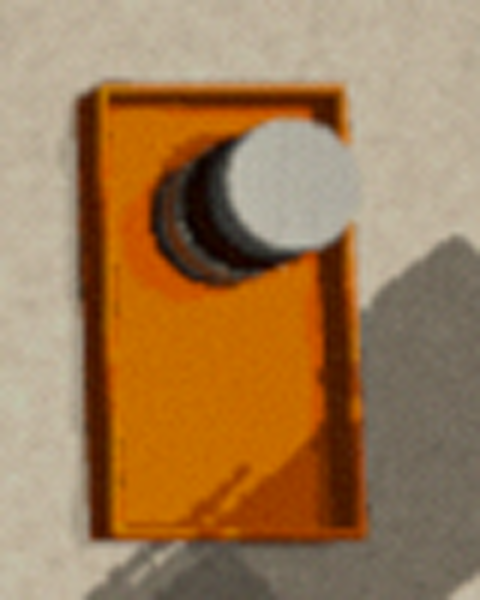

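```bash
python3 -m handwheel '[0,0,0,6.7,1, 0,0,0,6.7,1, 0,0,0,6.6,1, 0,1,0.5,0,1, 0,2.4,1.1,0,1]'
python3 -m handwheel '[0,3.37,1.54,0,1, 0,3.37,1.54,0,1, 0,3.37,1.54,0,1, 0,3.37,1.54,0,1, 0,3.37,1.54,0,1]'
python3 -m handwheel '[0,3.37,1.54,0,1, 0,3.37,1.54,0,1, 0,3.37,1.54,0,1, 0,3.37,1.54,0,1, 0,3.37,1.54,0,1]'
python3 -m handwheel '[0,3.37,1.54,0,1, 0,3.37,1.54,0,1, 0,3.37,1.54,0,1, 0,3.37,1.54,0,1, 0,3.37,1.54,0,1]'
python3 -m handwheel '[0,3.37,1.54,0,1, 0,3.37,1.54,0,1, 0,3.37,1.54,0,1, 0,3.37,1.54,0,1, 0,0,0,0,1]'
python3 - <<'E'
from h import *
from cell import *
im=get_image('wrist'); np.savez('w1.npz',**im); s=state(); print(s['t'],s['eef_pos'],s['wrist_force']); print(rot(s['ee_rot']).round(3)); print(im['T'].round(3))
cv2.imwrite('pics/w1.png',im['pixels'][...,::-1])
for p in ((.534,.0845,.095),(.595,.114,.065)): print(proj(im,p))
E
```

```text
t: 0.52
eef_pos: [0.2954, -0.5782, 0.2045]
ee_rot: [0.706, -0.029, 0.707, 0.03]
wrist_force: [0.9, 0.3, 0.5]
width: 0.998
t: 0.93
eef_pos: [0.3588, -0.401, 0.2055]
ee_rot: [0.706, -0.031, 0.706, 0.031]
wrist_force: [2.0, -0.5, 0.8]
width: 1.0
t: 1.35
eef_pos: [0.4213, -0.2266, 0.2058]
ee_rot: [0.707, -0.031, 0.706, 0.031]
wrist_force: [0.8, 0.8, 0.3]
width: 0.997
t: 1.77
eef_pos: [0.4838, -0.0523, 0.2059]
ee_rot: [0.707, -0.031, 0.706, 0.031]
wrist_force: [0.5, 0.6, -0.8]
width: 0.999
t: 2.18
eef_pos: [0.5356, 0.09, 0.2052]
ee_rot: [0.707, -0.032, 0.706, 0.032]
wrist_force: [0.5, -0.2, -0.5]
width: 0.999
2.2333 [0.53434315 0.08797529 0.2050191 ] [-0.4780194  -0.93082682 -0.34270014]
[[-0.001 -0.09   0.996]
 [-0.     0.996  0.09 ]
 [-1.    -0.    -0.001]]
[[-0.091 -0.952 -0.292  0.462]
 [ 0.996 -0.087 -0.026  0.083]
 [-0.001 -0.293  0.956  0.373]
 [ 0.     0.     0.     1.   ]]
[251.29159351 183.23116876]
[272.56488938 229.73860323]
```

View pics/w1.png

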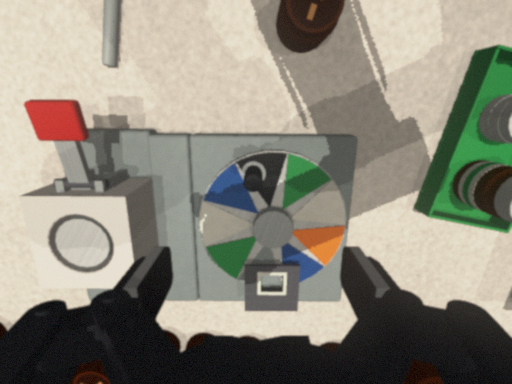

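The wrist view shows the hub at (274,228), where projection predicted (273,230), and the post around (254,182), predicted (251,183). The estimates hold, so I'll descend over the post and close.

```bash
python3 -m handwheel '[3,-0.3,0,0,1, 3.5,0,0,0,1, 3.5,0,0,0,1, 2.5,0,0,0,1, 1.5,0,0,0,1]'
python3 -m handwheel '[0,0,0,0,-1, 0,0,0,0,-1, 0,0,0,0,-1, 0,0,0,0,-1, 0,0,0,0,-1]'
python3 -m handwheel '[0,0,0,0,-1, 0,0,0,0,-1, 0,0,0,0,-1, 0,0,0,0,-1, 0,0,0,0,-1]'
```

```text
t: 2.65
eef_pos: [0.5318, 0.0806, 0.0627]
ee_rot: [0.705, -0.031, 0.708, 0.03]
wrist_force: [-0.1, 0.0, 0.1]
width: 1.001
t: 3.07
eef_pos: [0.5353, 0.0825, 0.0673]
ee_rot: [0.707, -0.029, 0.706, 0.03]
wrist_force: [0.3, 6.1, 2.5]
width: 0.3
t: 3.48
eef_pos: [0.5359, 0.0827, 0.0677]
ee_rot: [0.708, -0.029, 0.705, 0.03]
wrist_force: [-1.1, 0.9, 6.6]
width: 0.163
```

```bash
python3 -m handwheel '[0,0,0,0,-1, 0,0,0,0,-1]'
python3 - <<'E'
from h import *
from cell import *
im=get_image('wrist');t=get_image('top'); s=state(); print(s['t'],s['eef_pos'],s['wrist_force'],s['width'])
a=im['pixels'][100:384,130:400]; b=cv2.resize(t['pixels'][130:230,150:250],(284,284),interpolation=cv2.INTER_CUBIC)
sc=get_image('scene')['pixels'][170:312,200:342]; sc=cv2.resize(sc,(284,284),interpolation=cv2.INTER_CUBIC)
cv2.imwrite('pics/g1.png',np.hstack([a[:284],b[:284],sc])[...,::-1])
E
```

```text
t: 3.65
eef_pos: [0.5359, 0.0828, 0.0677]
ee_rot: [0.708, -0.029, 0.705, 0.03]
wrist_force: [-0.6, 1.2, 7.3]
width: 0.168
3.75 [0.53587275 0.08271986 0.06767957] [-1.5797681   0.98028234  7.76505013] 0.16525812086091088
```

View pics/g1.png

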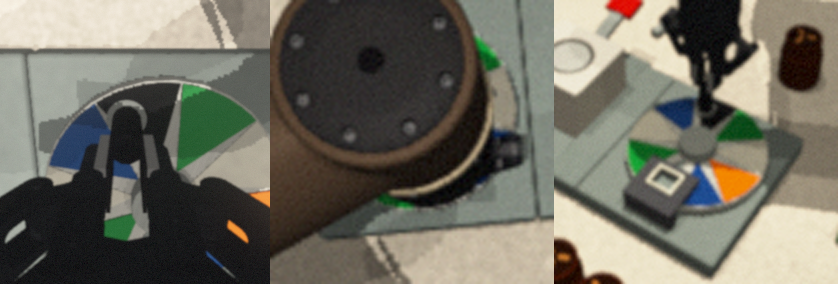

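The picture shows the post between the fingers, but its light base ring sits ahead of them on the robot side. I'll get the post position from that ring.

Run:
```python
from h import *
from cell import *
a=dict(np.load('w1.npz')); b=get_image('wrist')
px=a['pixels']; cv2.imwrite('pics/r.png',np.hstack([cv2.resize(px[140:240,205:305],(400,400),interpolation=cv2.INTER_CUBIC),cv2.resize(b['pixels'][180:330,190:340],(400,400),interpolation=cv2.INTER_CUBIC)])[...,::-1])
for x,y in ((.534,.0845),(.524,.084),(.518,.083)):
  print((x,y),'w1',proj(a,(x,y,.048)),proj(a,(x,y,.095)),'now',proj(b,(x,y,.048)),proj(b,(x,y,.095)))
print('now tcp',proj(b,state()['eef_pos']))
```

```text
(0.534, 0.0845) w1 [251.96499365 172.95221407] [251.29159351 183.23116876] now [259.58008071 216.44369392] [260.61069121 248.17798171]
(0.524, 0.084) w1 [252.28630612 164.36335191] [251.65673941 173.3908829 ] now [260.14400511 202.80589479] [261.36018343 231.15144502]
(0.518, 0.083) w1 [251.8671503  159.08049906] [251.16694821 167.32462358] now [259.46374736 194.3415169 ] [260.49228109 220.50938392]
now tcp [256.90845667 230.33242539]
```

View pics/r.png

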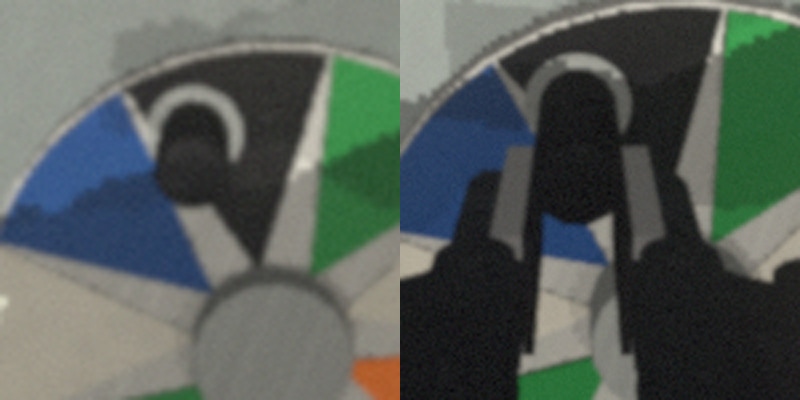

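The close view shows the post centred between the pads: its top is at about (256,249), against a predicted (261,248), so the grip is good. Now I'll swing it clockwise along the arc from about 1.27 rad to 0.

```bash
python3 -m handwheel '[0,0.81,-0.29,0,-1, 0,0.85,-0.18,0,-1, 0,0.86,-0.07,0,-1, 0,0.87,0.04,0,-1, 0,0.85,0.15,0,-1]'
python3 -m handwheel '[0,0.83,0.25,0,-1, 0,0.79,0.36,0,-1, 0,0.73,0.45,0,-1, 0,0.68,0.55,0,-1, 0,0.6,0.63,0,-1]'
python3 -m handwheel '[0,0,0,0,-1, 0,0,0,0,-1, 0,0,0,0,-1]'
python3 - <<'E'
from h import *
from cell import *
s=state(); p=s['eef_pos'][:2]-np.array([.595,.114]); print('wheel est',np.arctan2(p[1],p[0])-.0833-2.27,np.hypot(*p),s['width'],s['wrist_force'])
im=get_image('wrist'); t=get_image('top')
cv2.imwrite('pics/o1.png',np.hstack([im['pixels'],cv2.resize(t['pixels'][120:230,150:240],(284,384),interpolation=cv2.INTER_CUBIC)])[...,::-1])
for w in(0,.1,-.1):
  a=w+.0833; print(proj(im,(.595+.072*np.cos(.0833+w),.114+.072*np.sin(.0833+w),.05)))
E
```

```text
t: 4.27
eef_pos: [0.5272, 0.1236, 0.067]
ee_rot: [0.707, -0.03, 0.706, 0.029]
wrist_force: [0.9, -5.6, 3.9]
width: -0.002
t: 4.68
eef_pos: [0.5471, 0.1618, 0.066]
ee_rot: [0.706, -0.03, 0.707, 0.029]
wrist_force: [-0.7, -6.2, 2.5]
width: -0.005
t: 4.93
eef_pos: [0.5466, 0.1624, 0.0655]
ee_rot: [0.706, -0.029, 0.707, 0.03]
wrist_force: [0.2, -0.3, 0.6]
width: -0.002
wheel est 0.0027906801342485466 0.06844648204235841 -0.0019049352053969568 [ 0.17851376 -0.33280755  0.6229534 ]
[191.39310126 355.98429873]
[200.33710597 355.63677147]
[182.39096116 355.61911454]
```

View pics/o1.png

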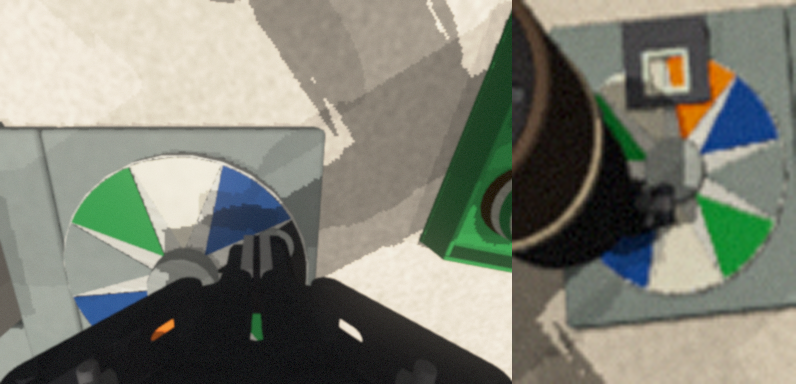

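The picture shows the fingers shut with the post outside them: it slipped out and ran ahead. In the top view, orange is to the right of the window, so the wheel overshot to about -0.3. I'll lift, go behind the post on its hood side, and measure the angle.

```bash
python3 -m handwheel '[2,0,0,0,-1, -4,0,0,0,-1, -4,0,0,0,-1, 0,0.3,2.8,0,-1, 0,0.3,2.8,0,-1]' 
python3 -m handwheel '[0,0,0,0,-1, 0,0,0,0,-1]'
```

```text
t: 5.45
eef_pos: [0.6038, 0.1738, 0.1299]
ee_rot: [0.709, -0.029, 0.704, 0.031]
wrist_force: [-0.5, -0.9, 0.0]
width: -0.001
t: 5.62
eef_pos: [0.6026, 0.1728, 0.1253]
ee_rot: [0.706, -0.029, 0.707, 0.029]
wrist_force: [-0.7, 0.7, -0.5]
width: 0.0
```

I made a typo in that move: its first row commanded 2 cm down before the lift. No force is showing now. Checking the wheel angle.

Run:
```python
from h import *
from cell import *
im=get_image('wrist'); t=get_image('top'); sc=get_image('scene')
hub=np.array([.595,.114])
for n,i in (('wrist',im),('top',t),('scene',sc)):
  for c,s,m in blobs(i['pixels'],(5,170,100),(20,255,255),15):
    p=onz(i,*c,.048)[:2]-hub
    if np.hypot(*p)<.1: print(n,c.round(1),s[4],'r',np.hypot(*p),'ang',np.arctan2(p[1],p[0])-.0833)
cv2.imwrite('pics/o2.png',np.hstack([im['pixels'],cv2.resize(sc['pixels'][200:310,240:330],(284,384),interpolation=cv2.INTER_CUBIC)])[...,::-1])
```

```text
wrist [167.1 233.3] 680 r 0.05560217899212716 ang -0.46642863290278247
wrist [186.5 261.2] 231 r 0.07928251400099931 ang -0.1154727273341454
top [201.8 139.8] 24 r 0.07767660132436079 ang -0.0790188151557612
top [210.7 147.9] 121 r 0.06033683410833865 ang -0.4693722122919547
scene [259.6 250.3] 20 r 0.033483551153063354 ang -0.3805747322085064
scene [241.2 253.4] 22 r 0.0787384193148043 ang -0.6070117696698321
scene [253.6 258.7] 32 r 0.06210102220868088 ang -0.1681945463340077
```

View pics/o2.png

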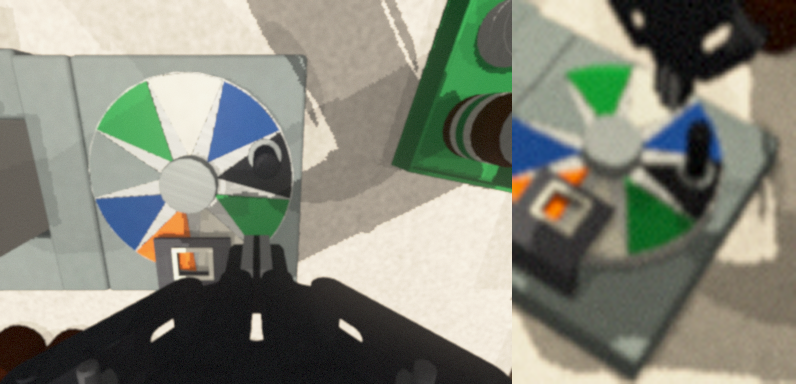

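The wrist view shows the post base at about (265,155) and the hub at (188,185). Orange sits at the left edge of the window.

Run:
```python
from h import *
from cell import *
im=get_image('wrist'); s=state()
hub=np.array([.595,.114]); Rm=np.array([[np.cos(.0833),np.sin(.0833)],[-np.sin(.0833),np.cos(.0833)]])
for uv,z in (((265,154),.048),((266,162),.09),((188,186),.065)):
  p=Rm@(onz(im,*uv,z)[:2]-hub); print(p,np.hypot(*p),np.arctan2(p[1],p[0])-2.27)
print('tcp',Rm@(s['eef_pos'][:2]-hub),s['eef_pos'])
```

```text
[-0.02536084  0.06464376] 0.0694405385675691 -0.32533816769838286
[-0.0261175   0.06414998] 0.06926286245176881 -0.3125643806756293
[-0.00164867  0.001263  ] 0.0020768483097739123 0.21788335103795964
tcp [0.01108254 0.0577384 ] [0.60124006 0.1724603  0.12567302]
```

The wheel is at about -0.32. I'll descend and push the post back toward the robot, stopping slightly short.

```bash
python3 -m handwheel '[2,0,0,0,-1, 2,0,0,0,-1, 1.5,0,0,0,-1, 0,0,0,0,-1, 0,0,-0.6,0,-1]' 
python3 -m handwheel '[0,0,-0.6,0,-1, 0,0,-0.6,0,-1, 0,0,-0.6,0,-1, 0,0,-0.4,0,-1, 0,0,0,0,-1]'
python3 -m handwheel '[0,0,-0.2,0,-1, 0,0,0,0,-1, 0,0,0,0,-1]'
cat > m.py <<'E'
from h import *
from cell import *
im=get_image('wrist'); t=get_image('top'); s=state()
hub=np.array([.595,.114]); Rm=np.array([[np.cos(.0833),np.sin(.0833)],[-np.sin(.0833),np.cos(.0833)]])
print('tcp',Rm@(s['eef_pos'][:2]-hub),s['eef_pos'])
for w in (-.1,0,.1):
  q=Rm.T@(.068*np.array([np.cos(2.27+w),np.sin(2.27+w)]))+hub; print(w,'ring px',proj(im,(*q,.048)))
win=proj(t,(*(Rm.T@[.072,0]+hub),.06)); u,v=win.round().astype(int)
for i,(n,) in ((t,('top',)),):
  for c,st,m in blobs(i['pixels'],(5,150,90),(20,255,255),8):
    p=Rm@(onz(i,*c,.048)[:2]-hub)
    if np.hypot(*p)<.1: print(n,c.round(1),st[:5],p)
print('win',win)
np.savez('last.npz',**im)
cv2.imwrite('pics/chk.png',np.hstack([cv2.resize(im['pixels'],(512,384)),cv2.resize(t['pixels'][v-12:v+38,u-18:u+19],(284,384),interpolation=cv2.INTER_CUBIC)])[...,::-1])
E
python3 m.py
```

```text
t: 6.23
eef_pos: [0.5959, 0.1719, 0.0705]
ee_rot: [0.706, -0.03, 0.707, 0.029]
wrist_force: [0.9, -0.3, 0.4]
width: -0.001
t: 6.65
eef_pos: [0.5733, 0.1704, 0.0716]
ee_rot: [0.707, -0.03, 0.706, 0.03]
wrist_force: [0.5, -0.4, 0.4]
width: -0.0
t: 6.9
eef_pos: [0.5723, 0.1703, 0.0709]
ee_rot: [0.707, -0.03, 0.706, 0.03]
wrist_force: [0.4, 0.2, -0.5]
width: -0.008
tcp [-0.01796505  0.05786457] [0.5722827  0.17016917 0.07073236]
-0.1 ring px [254.29733547 189.4719462 ]
0 ring px [248.26376411 181.82273802]
0.1 ring px [241.37244774 174.68041637]
top [201.7 139.7] [200 136   4   9  31] [ 0.07762761 -0.00612605]
top [210.6 147.9] [202 138  19  22 130] [ 0.05403059 -0.02721148]
win [199.00395336 140.8651904 ]
```

View pics/chk.png

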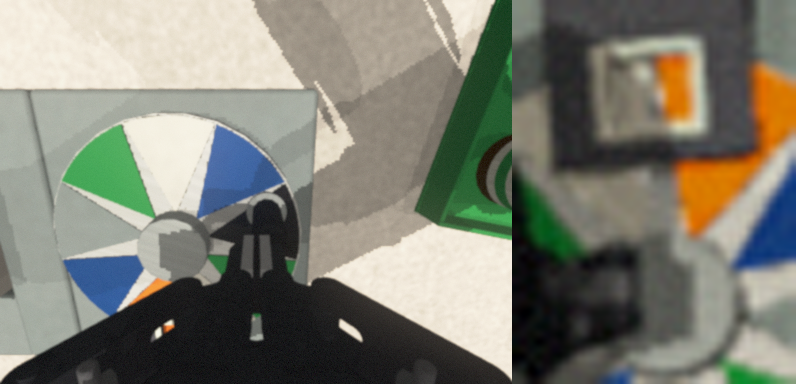

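The view shows the wheel has not moved yet: the post ring is still at (266,212), and the fingers are close behind it with no force. I'll keep pushing in small steps and measure the angle numerically from the sector colours around the rim.

```bash
cat > ang.py <<'E'
from h import *
from cell import *
s=state(); hub=np.array([.595,.114]); yaw=.0833
print('t',s['t'],'tcp',s['eef_pos'].round(4),s['wrist_force'].round(1),s['width'])
for n in ('wrist','top'):
    im=get_image(n); hs=cv2.cvtColor(cv2.GaussianBlur(im['pixels'],(3,3),0),cv2.COLOR_RGB2HSV)
    th=np.radians(np.arange(-180,180,1.)); out=[]
    for a in th:
        u,v=proj(im,(hub[0]+.076*np.cos(a+yaw),hub[1]+.076*np.sin(a+yaw),.048)).round().astype(int)
        if not(0<=u<512 and 0<=v<384): out.append('_');continue
        h,sa,va=hs[v,u]; out.append('o' if 5<=h<=20 and sa>150 and va>80 else 'g' if 50<=h<=80 and sa>130 and va>40 else 'b' if 100<=h<=120 and sa>130 and va>50 else 'k' if va<45 else '.')
    o=''.join(out); i=0; runs=[]
    while i<360:
        j=i
        while j<360 and o[j]==o[i]: j+=1
        if o[i] in 'ogb' and j-i>3: runs.append((o[i],i-180,j-181))
        i=j
    print(n,runs)
E
python3 ang.py
python3 - <<'E'
from h import *
from cell import state
im=dict(np.load('last.npz')); p=state()['eef_pos']; print(proj(im,p), proj(im,p+[-.011,0,0]),proj(im,p+[0,0,.02]))
E
```

```text
t 7.0 tcp [0.5723 0.1702 0.0707] [-0.3 -0.4  0.2] -0.003236628487460745
wrist [('g', -157, -123), ('b', -78, -43), ('b', 122, 156)]
top [('g', -157, -122), ('b', -77, -42), ('o', -36, -24), ('o', -7, -1), ('b', 122, 155)]
[256.76083246 230.18146913] [258.2607363  213.94525509] [256.81263739 244.54491896]
```

The sector edges give w ≈ -0.355. The fingertips appear in the image about where points 25–30 mm above the reported TCP would be, so they may be passing over the post. I'll back off, go lower and push again.

```bash
python3 -m handwheel '[0,0.3,1.5,0,-1, 0,0.2,1,0,-1, 0.8,0,0,0,-1, 0.8,0,0,0,-1, 0,0,0,0,-1]'
python3 -m handwheel '[0,0,-0.5,0,-1, 0,0,-0.5,0,-1, 0,0,-0.5,0,-1, 0,0,0,0,-1]'; python3 ang.py
```

```text
t: 7.52
eef_pos: [0.5949, 0.1764, 0.0522]
ee_rot: [0.705, -0.03, 0.708, 0.029]
wrist_force: [-0.6, -0.8, -0.1]
width: -0.0
t: 7.85
eef_pos: [0.5808, 0.1758, 0.0553]
ee_rot: [0.707, -0.03, 0.706, 0.03]
wrist_force: [0.1, -0.2, -0.4]
width: -0.001
t 7.85 tcp [0.5808 0.1758 0.0553] [ 0.1 -0.2 -0.4] -0.0011093612739900927
wrist [('g', -151, -116), ('b', -71, -36), ('b', 128, 163)]
top [('g', -150, -116), ('b', -69, -37), ('o', -30, -24), ('o', -7, 5), ('b', 128, 163)]
```

Contact: the wheel is now at -0.24, and the finger-to-post distance is the expected 21 mm. The tips do sit about 25 mm above the reported TCP. Pushing the remaining 14 mm.

```bash
python3 -m handwheel '[0,-0.2,-0.4,0,-1, 0,-0.2,-0.4,0,-1, 0,-0.2,-0.4,0,-1, 0,0,-0.15,0,-1, 0,0,0,0,-1]'; python3 ang.py
```

```text
t: 8.37
eef_pos: [0.5685, 0.1683, 0.0552]
ee_rot: [0.707, -0.03, 0.706, 0.029]
wrist_force: [3.1, -0.3, 0.5]
width: 0.002
t 8.3667 tcp [0.5685 0.1683 0.0552] [ 3.1 -0.3  0.5] 0.0017013776617952395
wrist [('g', -139, -103), ('b', -58, -47), ('g', 87, 96), ('b', 141, 176)]
top [('g', -138, -104), ('b', -57, -26), ('o', -7, 11), ('b', 141, 174)]
```

The wheel is at about -0.02 rad. I'll back off, lift, and go above the lever pad.

```bash
python3 -m handwheel '[0,0,0.7,0,-1, 0,0,0.8,0,-1, -3,0,0,0,-1, -3.5,0,0,0,-1, -3.5,0,0,0,-1]'; python3 -m handwheel '[0,0,0,0,-1]'; python3 ang.py
python3 -m handwheel '[0,-3.2,-1.4,0,-1, 0,-3.2,-1.4,0,-1, 0,-3.2,-1.4,0,-1, 0,-3.2,-1.4,0,-1, 0,-3.2,-1.4,0,-1]'
python3 -m handwheel '[0,-3.2,-1.4,0,-1, 0,-3.2,-1.4,0,-1, 0,-3.2,-1.4,0,-1, 0,0,0,0,-1, 0,0,0,0,-1]'
python3 - <<'E'
from h import *
from cell import *
im=get_image('wrist'); s=state(); np.savez('w3.npz',**im)
for c,st,m in blobs(im['pixels'],(0,170,90),(4,255,255),50): print('red',c,st,onz(im,*c,.109))
print(s['eef_pos'],'tcp px',proj(im,s['eef_pos']),'+25mm',proj(im,s['eef_pos']+[0,0,.025]),'pad px',proj(im,(.4895,-.0945,.109)))
cv2.imwrite('pics/w3.png',im['pixels'][...,::-1])
E
```

```text
t: 8.88
eef_pos: [0.5835, 0.1697, 0.1547]
ee_rot: [0.705, -0.03, 0.708, 0.029]
wrist_force: [1.4, 1.1, -0.0]
width: -0.002
t: 8.97
eef_pos: [0.5879, 0.1716, 0.162]
ee_rot: [0.71, -0.029, 0.703, 0.031]
wrist_force: [1.6, 0.1, 1.9]
width: 0.001
t 8.9667 tcp [0.5879 0.1716 0.162 ] [1.6 0.1 1.9] 0.0012342572689781823
wrist [('g', -137, -104), ('b', -57, -32), ('o', -11, 7), ('g', 63, 86), ('g', 92, 95), ('b', 142, 175)]
top [('g', -138, -104), ('b', -57, -26), ('o', -7, 11), ('g', 76, 94), ('b', 141, 174)]
t: 9.48
eef_pos: [0.5258, 0.0034, 0.1533]
ee_rot: [0.705, -0.03, 0.707, 0.029]
wrist_force: [0.4, 0.0, 0.4]
width: -0.0
t: 9.9
eef_pos: [0.4922, -0.096, 0.1536]
ee_rot: [0.706, -0.028, 0.707, 0.028]
wrist_force: [0.5, 0.2, 0.1]
width: -0.001
red [259.57190635 200.67391304] [ 231  181   55   41 1794] [ 0.48676246 -0.09422743  0.109     ]
[ 0.49290725 -0.09503076  0.15380961] tcp px [258.25772618 231.53507419] +25mm [258.55423402 250.14795043] pad px [258.92590362 203.98736255]
```

View pics/w3.png

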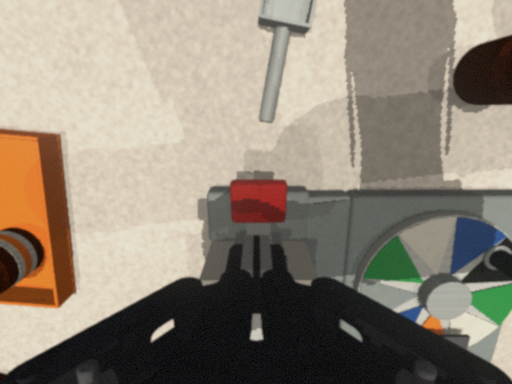

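The view shows the red pad at (259,201), just ahead of and below the finger tips, and the orange sector at the hood. I'll press down and watch the force.

```bash
python3 -m handwheel '[3,0,-0.3,0,-1, 2.5,0,-0.2,0,-1, 1,0,0,0,-1, 0,0,0,0,-1, 0,0,0,0,-1]'
python3 -m handwheel '[0.7,0,0,0,-1, 0.7,0,0,0,-1, 0,0,0,0,-1]'; python3 -m handwheel '[0.7,0,0,0,-1, 0.7,0,0,0,-1, 0,0,0,0,-1]'
```

```text
t: 10.37
eef_pos: [0.4889, -0.0943, 0.0897]
ee_rot: [0.706, -0.03, 0.707, 0.03]
wrist_force: [0.5, 0.5, 0.4]
width: 0.0
t: 10.62
eef_pos: [0.4891, -0.0945, 0.0761]
ee_rot: [0.707, -0.03, 0.706, 0.03]
wrist_force: [0.2, 0.6, 0.1]
width: 0.0
t: 10.87
eef_pos: [0.4883, -0.0947, 0.062]
ee_rot: [0.706, -0.03, 0.707, 0.03]
wrist_force: [-1.9, -0.0, 1.2]
width: -0.001
```

```bash
cat > pad.py <<'E'
from h import *
from cell import *
im=get_image('wrist'); s=state(); t=get_image('top')
for i in(im,t):
  for c,st,m in blobs(i['pixels'],(0,170,60),(5,255,255),30): print('red',c.round(1),st,[onz(i,*c,z).round(4).tolist()[:2] for z in (.109,.07)])
print(s['t'],s['eef_pos'],s['wrist_force'],'tcp px',proj(im,s['eef_pos']),'pad px up/down',proj(im,(.4895,-.0945,.109)),proj(im,(.487,-.0945,.07)))
E
python3 pad.py
```

```text
red [257.6 231.5] [ 218  211   78   61 2452] [[0.4682, -0.0962], [0.4855, -0.0946]]
10.9167 [ 0.48868585 -0.09464227  0.06219532] [-0.75467382  0.82330467  0.27396601] tcp px [256.97980414 231.02300756] pad px up/down [257.33354281 272.74016639] [257.47855248 233.77200655]
```

The pad now appears larger and lower, so the lever is already well down. I'll continue to the stop.

```bash
python3 -m handwheel '[0.5,0,0,0,-1, 0.3,0,0,0,-1]'; python3 -m handwheel '[0.3,0,0,0,-1, 0.3,0,0,0,-1]'; python3 -m handwheel '[0.3,0,0,0,-1, 0.2,0,0,0,-1]'; python3 pad.py
```

```text
t: 11.13
eef_pos: [0.4895, -0.0946, 0.0549]
ee_rot: [0.707, -0.03, 0.706, 0.03]
wrist_force: [-3.3, 1.3, 10.3]
width: -0.001
t: 11.3
eef_pos: [0.4902, -0.0946, 0.0492]
ee_rot: [0.708, -0.03, 0.705, 0.03]
wrist_force: [-1.5, 1.4, 10.8]
width: -0.001
t: 11.47
eef_pos: [0.4909, -0.0948, 0.0467]
ee_rot: [0.708, -0.031, 0.705, 0.03]
wrist_force: [-18.5, 6.8, 60.2]
width: 0.002
red [260.2 233.1] [ 219  211   77   63 2183] [[0.4643, -0.0958], [0.482, -0.0938]]
11.5167 [ 0.49085508 -0.0947341   0.0469825 ] [-14.86319664   5.221637    44.09292243] tcp px [256.96060176 230.41948511] pad px up/down [257.90295962 287.64271067] [258.0272283  241.23702671]
```

The stop is reached at 60 N with TCP z 0.047, which confirms a tip offset of about 23 mm. Next I'll lift, check that the jar has risen, open the gripper and go above the nest.

```bash
python3 -m handwheel '[-1,0,0,0,-1, -3,0,0,0,-1, -4,0,0,0,1, -4,0,0,0,1, -2,0,0,0,1]'; python3 -m handwheel '[0,0,0,0,1, 0,0,0,0,1, 0,0,0,0,1]'
python3 - <<'E'
from h import *
from cell import *
s=state(); print(s['t'],s['eef_pos'],s['width'],s['wrist_force'])
for n in('wrist','top'):
    im=get_image(n); np.savez(f'j_{n}.npz',**im); g=cv2.cvtColor(im['pixels'],cv2.COLOR_RGB2GRAY)
    p=proj(im,(.6116,-.0854,.142)); e=proj(im,(.6116,-.0854+.028,.142)); r=np.hypot(*(e-p)); u,v=p.astype(int); w=int(1.8*r)
    k=4; a=cv2.resize(g[max(v-w,0):v+w,max(u-w,0):u+w],None,fx=k,fy=k,interpolation=cv2.INTER_CUBIC)
    print(n,'expect',p,r,'seated',proj(im,(.6116,-.0854,.102)))
    c=cv2.HoughCircles(a,cv2.HOUGH_GRADIENT,1.5,20,param1=80,param2=18,minRadius=int(.8*r*k),maxRadius=int(1.2*r*k)) if min(a.shape)>20 else None
    if c is not None:
        for q in c[0][:3]: x,y=max(u-w,0)+q[0]/k,max(v-w,0)+q[1]/k; print((x,y),q[2]/k,onz(im,x,y,.142))
a=dict(np.load('j_top.npz'))['pixels'][120:230,170:330]; b=dict(np.load('j_wrist.npz'))['pixels']
cv2.imwrite('pics/j.png',np.vstack([cv2.resize(a,(512,210),interpolation=cv2.INTER_CUBIC),b])[...,::-1])
E
```

```text
t: 11.98
eef_pos: [0.4909, -0.0948, 0.1882]
ee_rot: [0.709, -0.03, 0.704, 0.03]
wrist_force: [2.3, 0.0, 0.1]
width: 0.416
t: 12.23
eef_pos: [0.4883, -0.0946, 0.1825]
ee_rot: [0.707, -0.029, 0.706, 0.03]
wrist_force: [0.1, -0.6, -0.8]
width: 0.85
12.2333 [ 0.48829731 -0.09462183  0.18254696] 0.8501196332619522 [ 0.06355724 -0.57849767 -0.78497647]
wrist expect [255.34755655 339.40546907] 31.26675467156324 seated [255.45810854 309.38897724]
(np.float64(257.3125), np.float64(315.4375)) 32.2 [ 0.58592038 -0.08583489  0.142     ]
(np.float64(256.1875), np.float64(307.1875)) 33.1375 [ 0.57755463 -0.08751793  0.142     ]
(np.float64(252.8125), np.float64(311.6875)) 27.775 [ 0.5823865  -0.09003077  0.142     ]
top expect [282.99603649 154.719902  ] 11.99657398254761 seated [281.33281184 158.16427315]
```

```bash
python3 -m handwheel '[0,0,3.1,0,1, 0,0,3.1,0,1, 0,0,3.1,0,1, 0,-0.1,3.06,0,1, 0,0,0,0,1]'; python3 -m handwheel '[0,0,0,0,1, 2.5,0,0,0,1, 2.5,0,0,0,1, 1,0,0,0,1, 0,0,0,0,1]'
python3 - <<'E'
from h import *
from cell import *
s=state(); print(s['t'],s['eef_pos'],s['width'],s['wrist_force'])
im=get_image('scene'); px=im['pixels']; np.savez('sc.npz',**im)
for z in (.142,.122,.104): 
  for dx,dy in ((0,0),(.028,0),(0,.028)): print(z,(dx,dy),proj(im,(.6116+dx,-.0854+dy,z)).round(1))
for z in (.112,.116,.125,.135):
  u,v=proj(im,(.6116+.021,-.0854+.0187,z)).round().astype(int); print(z,(u,v),px[v-1:v+2,u-1:u+2].reshape(-1,3).mean(0).round())
E
```

```text
t: 12.75
eef_pos: [0.6155, -0.0853, 0.1799]
ee_rot: [0.706, -0.03, 0.707, 0.029]
wrist_force: [0.7, -0.2, -0.5]
width: 0.998
t: 13.17
eef_pos: [0.609, -0.0856, 0.1197]
ee_rot: [0.704, -0.03, 0.709, 0.029]
wrist_force: [-0.7, 0.0, 0.0]
width: 1.002
13.1667 [ 0.60895943 -0.08564878  0.11969551] 1.00189017685349 [-0.69200006  0.04653251  0.01840966]
0.142 (0, 0) [205.5 187.2]
0.142 (0.028, 0) [197.9 193. ]
0.142 (0, 0.028) [213.5 191.8]
0.122 (0, 0) [206.1 192.8]
0.122 (0.028, 0) [198.6 198.7]
0.122 (0, 0.028) [214.1 197.5]
0.104 (0, 0) [206.7 197.8]
0.104 (0.028, 0) [199.3 203.7]
0.104 (0, 0.028) [214.6 202.5]
0.112 (np.int64(206), np.int64(203)) [32. 11.  3.]
0.116 (np.int64(206), np.int64(202)) [34. 14.  7.]
0.125 (np.int64(206), np.int64(200)) [61. 52. 45.]
0.135 (np.int64(205), np.int64(197)) [93. 90. 81.]
```

The scene view confirms the jar is raised: there is amber at 0.112–0.116 m and a grey lid above it. Descending the last bit and closing.

```bash
python3 -m handwheel '[1.5,0,0,0,1, 1.5,0,0,0,1, 0.2,0,0,0,1, 0,0,0,0,1]'; python3 -m handwheel '[0,0,0,0,-1, 0,0,0,0,-1, 0,0,0,0,-1, 0,0,0,0,-1, 0,0,0,0,-1]';python3 -m handwheel '[0,0,0,0,-1, 0,0,0,0,-1, 0,0,0,0,-1, 0,0,0,0,-1, 0,0,0,0,-1]'
```

```text
t: 13.55
eef_pos: [0.6117, -0.0855, 0.0914]
ee_rot: [0.706, -0.03, 0.707, 0.03]
wrist_force: [-0.1, 0.3, -0.3]
width: 1.0
t: 13.97
eef_pos: [0.6125, -0.0854, 0.0919]
ee_rot: [0.707, -0.03, 0.706, 0.03]
wrist_force: [0.5, 0.3, 3.9]
width: 0.634
t: 14.38
eef_pos: [0.6121, -0.0854, 0.0909]
ee_rot: [0.707, -0.03, 0.706, 0.03]
wrist_force: [0.9, 0.5, 3.1]
width: 0.641
```

```bash
python3 -m handwheel '[-1,0,0,0,-1, -1,0,0,0,-1, -1.5,0,0,0,-1, -1.5,0,0,0,-1, -1.5,0,0,0,-1]'; python3 -m handwheel '[-1.5,0,0,0,-1, -1,0,0,0,-1, 0,0,0,0,-1, 0,0,0,0,-1, 0,0,0,0,-1]'
cat > jt.py <<'E'
from h import *
from cell import *
s=state(); print(s['t'],s['eef_pos'],s['width'],s['wrist_force'])
im=get_image('scene'); px=im['pixels']; x,y,z0=s['eef_pos']
for dz in range(10,61,5):
  u,v=proj(im,(x+.021,y+.0187,z0+(-50+dz)/1000)).round().astype(int); print(dz-50,px[v-1:v+2,u-1:u+2].reshape(-1,3).mean(0).round().astype(int),end=' ')
E
python3 jt.py; python3 ang.py
```

```text
t: 14.8
eef_pos: [0.611, -0.0855, 0.1567]
ee_rot: [0.706, -0.029, 0.707, 0.03]
wrist_force: [0.5, 0.1, -1.0]
width: 0.632
t: 15.22
eef_pos: [0.6109, -0.0854, 0.1799]
ee_rot: [0.706, -0.029, 0.707, 0.03]
wrist_force: [0.2, 1.2, -1.4]
width: 0.632
15.2167 [ 0.61093731 -0.08538149  0.17986162] 0.6320352672973059 [ 0.19108638  1.19910308 -1.37510029]
-40 [80 70 60] -35 [58 47 37] -30 [49 37 27] -25 [71 60 49] -20 [112  82  60] -15 [120  70  39] -10 [119  71  40] -5 [111  83  60] 0 [75 66 53] 5 [51 40 30] 10 [28  9  3] t 15.2667 tcp [ 0.6109 -0.0854  0.1796] [ 0.2  0.5 -1.9] 0.6304960566512442
wrist [('g', -133, -107), ('b', -57, -24), ('o', -1, 16), ('g', 62, 81), ('b', 141, 176)]
top [('g', -140, -104), ('b', -57, -26)]
```

The jar is held: the load is about -1.5 N, the label stripe is visible under the gripper, and the wheel is still at about -0.02. Carrying it to the free half of the tray.

```bash
python3 -m handwheel '[0,-1.2,-0.5,0,-1, 0,-2.3,-1,0,-1, 0,-2.4,-1,0,-1, 0,-2.4,-1,0,-1, 0,-2.4,-1,0,-1]'; python3 -m handwheel '[0,-2.4,-1,0,-1, 0,-2.4,-1,0,-1, 0,-2.4,-1,0,-1, 0,-2.4,-1,0,-1, 0,-2.4,-1,0,-1]'; python3 -m handwheel '[0,-2.3,-1,0,-1, 0,-1.7,-0.7,0,-1, 0,-0.85,-0.6,0,-1, 0,0,0,0,-1, 0,0,0,0,-1]'
python3 - <<'E'
from h import *
from cell import *
s=state(); print(s['t'],s['eef_pos'],s['width'],s['wrist_force'])
t=get_image('top'); w=get_image('wrist')
for c in ((.661,-.318),(.661,-.426),(.462,-.424),(.463,-.314)): print('top',proj(t,(*c,.035)).round(),'wr',proj(w,(*c,.035)).round())
a=cv2.resize(t['pixels'][125:235,340:430],(288,352),interpolation=cv2.INTER_CUBIC)
cv2.imwrite('pics/t.png',np.hstack([w['pixels'][:352],a])[...,::-1])
E
```

```text
t: 15.78
eef_pos: [0.5749, -0.197, 0.1802]
ee_rot: [0.706, -0.03, 0.707, 0.03]
wrist_force: [-0.1, 0.6, -2.1]
width: 0.636
t: 16.2
eef_pos: [0.535, -0.321, 0.1803]
ee_rot: [0.706, -0.029, 0.707, 0.03]
wrist_force: [0.5, 0.6, -1.5]
width: 0.632
t: 16.62
eef_pos: [0.5165, -0.3701, 0.1803]
ee_rot: [0.706, -0.029, 0.707, 0.029]
wrist_force: [-0.5, 0.6, -2.0]
width: 0.636
16.6167 [ 0.51650478 -0.37013344  0.18028988] 0.6359423959259107 [-0.52387479  0.55184224 -2.01809929]
top [367. 144.] wr [288. 291.]
top [407. 144.] wr [202. 285.]
top [411. 219.] wr [210. 122.]
top [369. 219.] wr [313. 132.]
```

View pics/t.png

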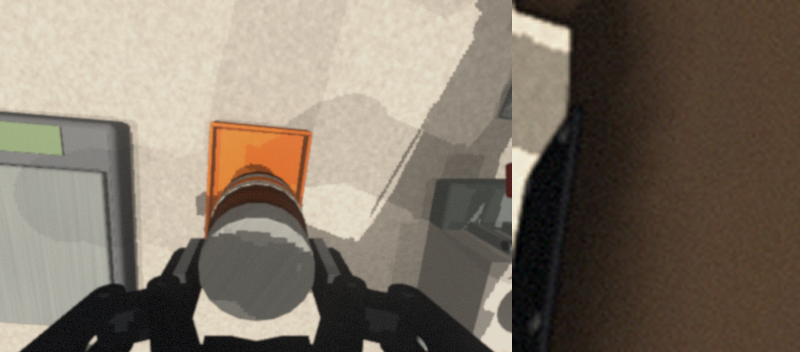

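The wrist view shows the jar held upright over the free half of the tray. The tray's near corners are at (211,121) and (311,130), within 2 px of prediction. Lowering.

```bash
python3 -m handwheel '[2,0,0,0,-1, 3,0,0,0,-1, 3,0,0,0,-1, 2.5,0,0,0,-1, 1.5,0,0,0,-1]'; python3 -m handwheel '[0.5,0,0,0,-1, 0.3,0,0,0,-1, 0,0,0,0,-1]'; python3 -m handwheel '[0.3,0,0,0,-1, 0.2,0,0,0,-1, 0,0,0,0,-1]'; python3 -m handwheel '[0.2,0,0,0,-1, 0,0,0,0,-1]'
```

```text
t: 17.13
eef_pos: [0.5162, -0.368, 0.0578]
ee_rot: [0.705, -0.029, 0.707, 0.031]
wrist_force: [-0.5, 0.2, -1.5]
width: 0.64
t: 17.38
eef_pos: [0.5178, -0.3695, 0.0531]
ee_rot: [0.707, -0.03, 0.706, 0.03]
wrist_force: [0.1, -1.1, -2.2]
width: 0.635
t: 17.63
eef_pos: [0.5175, -0.3699, 0.0484]
ee_rot: [0.707, -0.03, 0.706, 0.029]
wrist_force: [-0.1, -0.0, -1.2]
width: 0.632
t: 17.8
eef_pos: [0.5172, -0.3699, 0.0459]
ee_rot: [0.707, -0.03, 0.706, 0.03]
wrist_force: [0.3, -0.2, -2.1]
width: 0.638
```

```bash
python3 -m handwheel '[0.15,0,0,0,-1, 0,0,0,0,-1]'; python3 -m handwheel '[0.15,0,0,0,-1, 0,0,0,0,-1]'; python3 -m handwheel '[0.15,0,0,0,-1, 0,0,0,0,-1]'
```

```text
t: 17.97
eef_pos: [0.5175, -0.37, 0.0448]
ee_rot: [0.707, -0.03, 0.706, 0.03]
wrist_force: [-0.5, 0.0, 1.4]
width: 0.632
t: 18.13
eef_pos: [0.5178, -0.37, 0.0448]
ee_rot: [0.707, -0.03, 0.706, 0.029]
wrist_force: [-3.2, 4.6, 13.2]
width: 0.634
t: 18.3
eef_pos: [0.5179, -0.37, 0.0447]
ee_rot: [0.707, -0.03, 0.706, 0.029]
wrist_force: [-6.1, 7.8, 22.2]
width: 0.633
```

On the floor. I'll relieve the pressure, open and retreat.

```bash
python3 -m handwheel '[-0.3,0,0,0,-1, 0,0,0,0,-1, 0,0,0,0,1, 0,0,0,0,1, 0,0,0,0,1]'; python3 -m handwheel '[0,0,0,0,1, 0,0,0,0,1, 0,0,0,0,1, 0,0,0,0,1, 0,0,0,0,1]'; python3 -m handwheel '[-1,0,0,0,1, -2,0,0,0,1, -3,0,0,0,1, -3,0,0,0,1, -3,0,0,0,1]'; python3 -m handwheel '[-3,0,0,0,1, 0,0,-4,0,1, 0,0,-4,0,1, 0,0,-2,0,1, 0,0,0,0,1]'
python3 - <<'E'
from h import *
from cell import *
s=state(); print(s['t'],s['eef_pos'],s['width'],s['wrist_force'])
im=get_image('wrist'); hs=cv2.cvtColor(im['pixels'],cv2.COLOR_RGB2HSV); print('expect lid',proj(im,(.5175,-.37,.094)), 'fallen?')
g=cv2.cvtColor(im['pixels'],cv2.COLOR_RGB2GRAY)
p=proj(im,(.5175,-.37,.094)); r=np.hypot(*(proj(im,(.5175,-.342,.094))-p)); u,v=p.astype(int); w=int(2*r)
x0,y0=max(u-w,0),max(v-w,0)
c=cv2.HoughCircles(cv2.resize(g[y0:v+w,x0:u+w],None,fx=3,fy=3),cv2.HOUGH_GRADIENT,1.5,60,param1=80,param2=25,minRadius=int(2.5*r),maxRadius=int(3.5*r))
if c is not None:
  for q in c[0][:3]: a,b=x0+q[0]/3,y0+q[1]/3; print((a,b),q[2]/3,r,onz(im,a,b,.094))
for z in (.02,.035,.05,.065,.08,.09):
  a,b=proj(im,(.5175-.03,-.37,z)).round().astype(int); print(z,im['pixels'][b-1:b+2,a-1:a+2].reshape(-1,3).mean(0).round())
cv2.imwrite('pics/fin.png',im['pixels'][...,::-1])
E
python3 ang.py
```

```text
t: 18.72
eef_pos: [0.5171, -0.3699, 0.0439]
ee_rot: [0.706, -0.03, 0.707, 0.03]
wrist_force: [-0.3, -0.0, 0.5]
width: 0.994
t: 19.13
eef_pos: [0.5172, -0.3698, 0.0442]
ee_rot: [0.706, -0.03, 0.707, 0.03]
wrist_force: [0.7, -0.1, 0.8]
width: 0.999
t: 19.55
eef_pos: [0.517, -0.3698, 0.1664]
ee_rot: [0.706, -0.03, 0.706, 0.03]
wrist_force: [0.8, 0.3, -0.4]
width: 0.999
t: 19.97
eef_pos: [0.4139, -0.3781, 0.1961]
ee_rot: [0.707, -0.029, 0.706, 0.029]
wrist_force: [0.3, 1.0, -0.3]
width: 1.003
19.9667 [ 0.41392742 -0.37812261  0.19608763] 1.0028531557901494 [ 0.34119782  0.98788279 -0.31099673]
expect lid [256.26663315 280.45015927] fallen?
(np.float64(246.75), np.float64(319.75)) 22.333334 25.945515091312807 [ 0.56920576 -0.37649197  0.094     ]
(np.float64(257.75), np.float64(260.75)) 24.933334 25.945515091312807 [ 0.49362151 -0.37041124  0.094     ]
0.02 [73. 62. 53.]
0.035 [88. 65. 50.]
0.05 [43. 29. 21.]
0.065 [40. 23. 13.]
0.08 [68. 63. 58.]
0.09 [73. 69. 64.]
t 20.0167 tcp [ 0.4159 -0.3785  0.1961] [ 0.6 -0.5  0.7] 1.0016024072824334
wrist []
top [('g', -138, -104), ('b', -57, -26), ('o', -7, 11), ('g', 61, 94), ('b', 141, 174)]
```

The colour profile at the expected spot reads label at 0.02–0.035 m, amber at 0.05–0.065 and lid at 0.08–0.09, which is an upright jar. The wheel is at about -0.02 rad and the gripper is clear. Handing in.

```bash
python3 -c "
from cell import *; print(job_done()); print(state()['t'])"
```

```text
the job is handed in; nothing more can be done
None
the job is handed in; nothing more can be done
```

I set the wheel to orange, pressed the ejector lever to its stop, and lifted the jar out. I lowered it until it touched the floor of the free half of the orange tray, then let go. I handed the job in at about 20 s; it reports no verdict.

**What went wrong on the way**
- **Wheel overshoot:** my first grip on the post slipped and the wheel ran past orange to about -0.36 rad. I pushed the post back with shut fingers.
- **Tip height:** the shut fingertips turned out to be about 23 mm above the reported TCP. Two signs agreed: the fingers passed over the post without touching it, and the lever reached its stop at TCP z 0.047. I allowed for this from the lever onward.
- **Typed error:** one row sent the tool 2 cm down before a lift. I saw no contact force afterwards.

**Last checks**
- **Wheel:** about -0.02 rad from the sector edges in the top view.
- **Lever:** it reached its stop at 60 N, and the scene view showed the jar raised.
- **Jar:** set down with 22 N on the floor. The wrist view colours (label, amber, lid at the expected heights) fit an upright jar at about (0.517, -0.370).
- **Gripper:** open and clear, with the wrist force near zero.

**Not confirmed**
- The automatic lid-circle search on the placed jar gave inconsistent positions, 24 to 52 mm away from where I expected the lid. I relied on the colour profile instead.
- The picture limit was used up, so I did not look at the final scene myself.
- I did not measure the other jars, the lids or the scoop at the end.

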